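# Start a crossed clamp screw at the goldsmith's bench

## Robot

A 7-joint arm with a two-finger parallel gripper is mounted at the origin on the work surface. World frame = base frame: x ahead of the robot, y to its left, z up, the work surface at z = 0. Lengths are in m, angles in rad, forces in N, time in s.
With the tool pointing down it reaches from about 0.425 to 0.875 m from the base axis. Payload 4.7 kg.
Tool frame: the origin (TCP) lies where the fingers leave the gripper's body, on its centre line; the fingertips stand 70 mm ahead of it and the grasp point (between the pads) lies 51 mm ahead of it; z points along the fingers, y is the line along which they close (so a half turn about z gives the same grasp; the last joint's range is limited). The gripper opens to 87 mm and grips with 3 to 60 N. Pads are 19 mm wide; open, the fingers measure 117 mm over their backs; the gripper's body (75 mm by 190 mm) begins 51 mm behind the grasp point.
Start: joints at [1.17, 0.321, -0.07, 1.45, 0.023, 1.371, -0.057], TCP at [0.262, -0.595, 0.292] pointing down, gripper open.
Joint ranges: [-2.86, 2.86], [-0.3, 2.09], [-1.38, 1.24], [0.06, 2.45], [-1.56, 4.7], [0.09, 2.05], [-2.69, 2.69]. Speed limits (rad/s): [2.57, 2.57, 3.14, 3.14, 3.14, 3.14, 3.14].

## Interface

Orientations are given as a rotation vector (axis times angle).
In Python, from bench import ctrl gives the robot as it stands.
- The arm moves only by the tool drive_tool, never from a script. Its argument "motion" is a list of rows, each a list of 3 entries, a list of its own where there are three numbers: the shift along the tool's x, y, z in cm, then the turn, a rotation vector about the tool's x, y, z in degrees, then the opening, from -1 (shut) to 1 (fully open). In form: [[[x, y, z], [ax, ay, az], claw], ...]. A call has 1 to 12 rows; each row shifts and turns the commanded pose from where the row before left it, along the tool's axes as they then stand; what a row does not reach is not made up. A row lasts 1/8 s, in which the tool goes at most 62.5 mm and 10.7 degrees, less where a joint would pass 70% of its speed; a pose out of reach is approached as far as the arm can. A call with a gripper value outside its range is refused whole. The fingers move at their own pace and stop on an object; "force" is the grip in N (left out, the last holds). Time passes only in rows, so rows that do not move let the fingers close. It gives the time, the measured TCP pose, the force, the opening and the grip force at its end, in the units of the state.
- ctrl.get_state(): the state, without advancing time (a new reading comes with each control period).
- ctrl.get_image(name): name is "scene" or "top"; returns the picture (400x640x3 uint8, red, green, blue); there is no depth.
- ctrl.calibration(name): a dict with "K" (3x3 intrinsics, pixels), "origin" and "attitude" of the camera in the world. Camera axes: x right, y up, looking along -z (the intrinsics and any distortion apply to the point x, -y, -z); pixel columns grow to the right and rows downward; lengths in m; the calibration is good to about 2 mm. A picture is of the moment at which its call begins. calibration takes no time and is no camera call.
- ctrl.close_job(): hands the job in; it is judged then, once.
The state is a dict: "time": time; "joint_positions": joint angles; "qd": joint speeds; "joint_torque": joint torques, N m; "position": TCP position; "tool_rot": TCP orientation; "ft_force": force on the tool from outside, world axes, zero at the start; "torque": the same for the moment, N m; "grip_width": opening from 0.0 (shut) to 1.0 (fully open); "grip_force": force on a finger pad.
Only numpy, scipy, OpenCV 4.12 (cv2) and the standard library are available. Lean on these libraries where they do the work, as an engineer would, in place of code of your own. Each camera call takes 0.05 s, during which the arm holds its last target. There are 200 camera calls.

## Task

The red T-handled screw of the bench-pin clamp is sitting crossed on top of the thread in its brass boss. Do not force it forward while it is crossed: turn it backward (anticlockwise from above) until it drops into the thread, then turn it forward (clockwise) one full turn so that it is properly started, and finish with the gripper still holding the red handle. Leave the white bottle, the amber jar and the hammer alone.

Things in the scene. Friction and masses are not known exactly. Their poses are not given: they have to be found in the camera images.
- handle (a point): Red bar handle of the screw: 46 mm long (its x), 12 mm thick (its y: pinch across this from above), 26 mm high; the point is the bar's centre, 109 mm above the bench at the start; z up along the screw. It stands on a steel screw, 24 mm across the threads, whose axis runs through the centre down into the brass boss; handle and screw weigh about 0.2 kg together.
- screw (a joint): Screw angle in rad, positive = backward = anticlockwise from above; many turns possible. Turns with little friction and stays where left. The thread's start cannot be seen and varies: the screw drops after 0.4 to 2.1 rad backward from its starting angle. Turned forward before that, it jams within 0.3 to 1.8 rad.
- lift (a joint): Screw height in m: 0 sitting crossed; about -0.008 after the drop; right-hand thread, 8 mm per turn, forward sinks, backward rises; about -0.016 one turn after the drop; vertical play 1.5 mm; stops at -0.0225 and +0.003 (captive). It sinks by its own weight onto the thread unless held up: pinched tightly, it drops only when the fingers loosen or move down.
- boss_top (a point): Centre of the flat top of the fixed round brass boss, 42 mm across, 62 mm above the bench. The underside of the red bar is 34 mm above it at the start and about 18 mm at the end.
- clamp: The bench-pin clamp, fixed to the bench: a steel plate 110 by 120 mm, 20 mm high, with a wooden pin of the same height, 70 mm wide, that reaches 150 mm from the centre along its -x; origin on the bench under the screw's axis, z up.
- flask_mid (a point): Small upright white bottle with a green cap, loose, 52 mm across, 120 mm high, point at half height. Leave alone.
- jar_mid (a point): Amber jar with a steel lid, loose, 60 mm across, 60 mm high, point at half height. Leave alone.
- hammer: Small hammer lying on the bench, loose, 220 mm long along its x axis, origin under its middle. Leave alone.
Mind the look-alikes: they are no part of the job. Several things have the shape of the clamp; the one meant has the colours described above.

How it is judged:
On the way:
1. the screw has been turned backward until it dropped into the start of the thread (value of joint lift between -0.0105 and -0.0045 m), for 0.1 s.
At the end, for the whole second after the job is handed in: The screw is about one turn into the thread (12.5 to 18.5 mm below its crossed height, 16 mm being exactly one turn forward from the drop), not turning, and the fingers still grip the red handle with more than 2 N (value of joint lift between -0.0185 and -0.0125 m and velocity of joint screw between -0.1 and 0.1 rad/s and contact force between the fingers and screw above 2 N); the arm keeps its last pose, push and grip.
It fails at once if the bottle was pushed more than 20 mm or tipped (distance of flask_mid from where it was at the start of the episode above 0.02 m or angle between flask_mid's own z axis and vertical above 0.4 rad).
It fails at once if the jar was pushed more than 20 mm or tipped (distance of jar_mid from where it was at the start of the episode above 0.02 m or angle between jar_mid's own z axis and vertical above 0.4 rad).
It fails at once if the hammer was moved more than 30 mm (distance of hammer from where it was at the start of the episode above 0.03 m).
It fails at once if the screw was forced forward past the jam while still crossed (value of joint screw below -1.7 rad and value of joint lift above -0.0078 m).
It also fails if it takes over 72 s, if anything falls off the work surface, if the arm or the gripper's body presses on something with over 40 N, if the wrist force passes 120 N, or if a joint passes its speed limit or range.

## Working session

There is one attempt and no reset: what is moved stays moved. The work goes in short steps, Python scripts to look and compute and a tool call to move; the robot and the scene stay as the last step left them, time stands still between calls to the robot, and variables do not carry over. Pictures are saved under pics/ and viewed, at most 10 in all, crops included, and the job is handed in when it is done.

Besides the shell and the picture viewer there is one more tool, called after "Request:" as name([rows], argument=value, ...), one row to a line, values as JSON. drive_tool: Moves the arm, as the interface text tells. Its arguments: {"type":"object","properties":{"motion":{"type":"array","items":{"type":"array"}},"force":{"type":"number"}},"required":["motion"]}

```bash
mkdir -p pics; python3 - <<'E'
from bench import ctrl
import cv2
for n in("scene","top"):
    cv2.imwrite(f"pics/{n}0.png",ctrl.get_image(n)[:,:,::-1]); c=ctrl.calibration(n); print(n,c)
s=ctrl.get_state();print(s)
E
```

```text
scene {'K': array([[462.37027193,   0.        , 317.85701462],
       [  0.        , 462.37027193, 200.93448948],
       [  0.        ,   0.        ,   1.        ]]), 'origin': array([ 0.96503966, -0.67940573,  1.0220655 ]), 'attitude': array([0.68799595, 0.19576079, 0.53466394])}
top {'K': array([[514.17085389,   0.        , 317.24356894],
       [  0.        , 514.17085389, 201.31585501],
       [  0.        ,   0.        ,   1.        ]]), 'origin': array([0.5030561 , 0.00151816, 1.42539856]), 'attitude': array([ 0.02873109, -0.01547386, -1.60070301])}
{'time': 0.1, 'joint_positions': array([ 1.17009448,  0.32175232, -0.07009732,  1.45154915,  0.02258258,
        1.37078697, -0.05688674]), 'qd': array([ 7.52001313e-06, -1.53899110e-03,  3.96706505e-04, -2.93775535e-03,
        4.52663899e-04,  9.17029420e-05,  3.79154044e-05]), 'joint_torque': array([-5.76100920e-04, -4.92568660e+01, -4.05913275e-01, -3.13398743e+01,
       -6.39923522e-02,  3.94335121e-02,  5.27653151e-05]), 'position': array([ 0.26177924, -0.59454936,  0.29127056]), 'tool_rot': array([-3.07262980e+00, -6.46643045e-01,  6.61592512e-04]), 'ft_force': array([ 1.20537005, -0.34820482,  0.22355612]), 'torque': array([-0.02491736,  0.00061293, -0.02161629]), 'grip_force': 0.0, 'grip_width': 1.0028637295958869}
```

View pics/scene0.png

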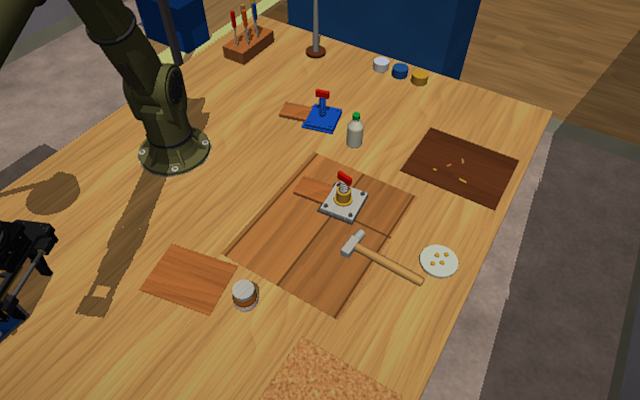

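View pics/top0.png

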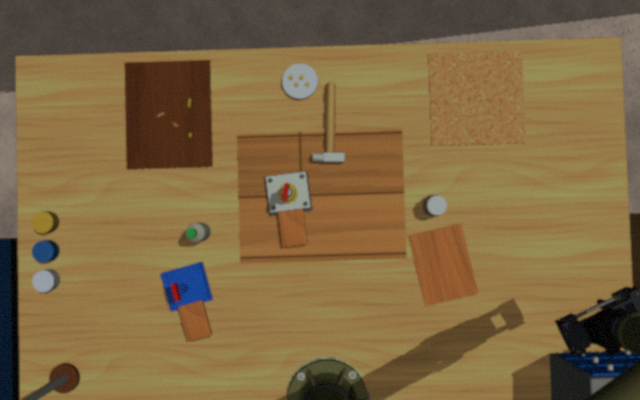

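The scene view shows the grey-plate clamp with red handle at about (344,180), a blue look-alike at (322,95), the bottle at (355,130), the jar at (245,293) and the hammer at (380,258). In the top view the target handle is at about (287,192). I'll zoom in on it.

```bash
cat > h.py <<'E'
import numpy as np
from scipy.spatial.transform import Rotation as R
from bench import ctrl
def pix2z(n,u,v,z):
    c=ctrl.calibration(n);K=c["K"];o=c["origin"]
    d=np.linalg.inv(K)@[u,v,1];d=R.from_rotvec(c["attitude"]).apply([d[0],-d[1],-d[2]])
    return o+d*(z-o[2])/d[2]
E
python3 - <<'E'
import cv2,numpy as np
from h import *
a=cv2.imread("pics/top0.png")[165:225,255:320];b=cv2.imread("pics/scene0.png")[160:225,310:380]
f=lambda i:cv2.resize(i,(390,390),interpolation=cv2.INTER_CUBIC)
cv2.imwrite("pics/crop0.png",np.hstack([f(a),f(b)]))
for n,(x0,x1,y0,y1) in dict(top=(265,310,172,215),scene=(330,365,165,200)).items():
    i=cv2.imread(f"pics/{n}0.png").astype(int)
    m=(i[...,2]>100)&(i[...,1]<.45*i[...,2])&(i[...,0]<.45*i[...,2]);mm=np.zeros(m.shape,np.uint8);mm[y0:y1,x0:x1]=m[y0:y1,x0:x1]
    p=cv2.findNonZero(mm);r=cv2.minAreaRect(p);print(n,len(p),p.reshape(-1,2).mean(0),r)
    # top face outline by rows
    for y in range(y0,y1):
        xs=np.flatnonzero(mm[y]); 
        if len(xs):print(y,xs.min(),xs.max(),end=' | ')
    print()
print("plate-top grid", pix2z("top",288,192,.109))
E
```

```text
top 67 [284.95522388 192.08955224] ((284.8513488769531, 191.89190673828125), (4.6031718254089355, 16.27549934387207), 9.462322235107422)
184 286 287 | 185 285 288 | 186 285 288 | 187 284 288 | 188 284 287 | 189 284 287 | 190 284 287 | 191 284 286 | 192 283 286 | 193 283 286 | 194 283 286 | 195 282 286 | 196 282 286 | 197 282 286 | 198 282 286 | 199 283 286 | 200 284 284 | 
scene 111 [344.33333333 177.34234234] ((344.0000305175781, 177.50001525878906), (17.06596565246582, 7.843984603881836), 32.0053825378418)
171 338 341 | 172 338 342 | 173 338 344 | 174 338 345 | 175 338 347 | 176 338 349 | 177 338 350 | 178 338 351 | 179 339 351 | 180 342 351 | 181 343 351 | 182 345 351 | 183 348 349 | 184 347 350 | 185 349 349 | 
plate-top grid [0.56626575 0.08626256 0.109     ]
```

View pics/crop0.png

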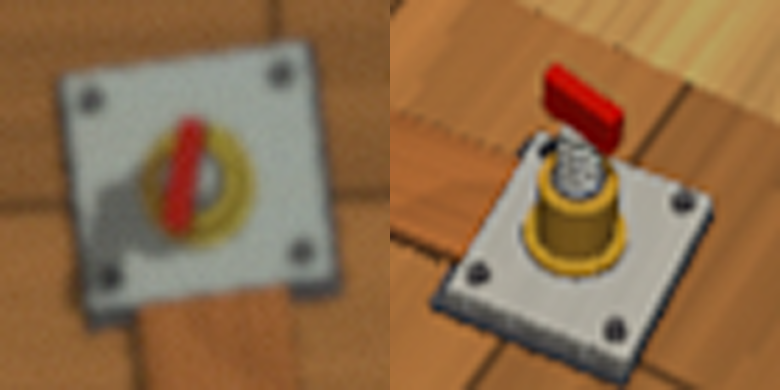

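```bash
python3 - <<'E'
from h import *
print("axis via plate",pix2z("top",287.08,191.5,.021))
print("handle",pix2z("top",285.0,191.9,.118))
q=lambda x,y:(255+(x+.5)/6-.5,165+(y+.5)/6.5-.5)
a=pix2z("top",*q(192,120),.122);b=pix2z("top",*q(176,235),.122);print(a,b,(a+b)/2,np.linalg.norm(a-b),np.degrees(np.arctan2(*(a-b)[1::-1])))
e1=pix2z("top",*q(92,100),.02);e2=pix2z("top",*q(280,73),.02);d=e1-e2;print("plate y axis deg",np.degrees(np.arctan2(d[1],d[0])))
print("boss",pix2z("top",*q(198,184),.062))
# scene top face: ends
qs=lambda x,y:(310+(x-390+.5)*70/390-.5,160+(y+.5)/6-.5)
print("scene handle mid(.109)",pix2z("scene",*qs(582,109),.109), "boss", pix2z("scene",*qs(577,172),.062))
for n,u,v,z in(("bottle",195,230,.12),("jar",436,205,.06),("hammer head",328,158,.02),("hammer h",330,85,.02)):print(n,pix2z("top",u,v,z))
s=ctrl.get_state();T=R.from_rotvec(s["tool_rot"]);print(T.as_matrix().round(3))
E
```

```text
axis via plate [0.57193597 0.09440568 0.021     ]
handle [0.56632006 0.09331618 0.118     ]
[0.58852329 0.08837903 0.122     ] [0.54378984 0.0964162  0.122     ] [0.56615657 0.09239762 0.122     ] 0.045449727601603825 -10.185550261495367
plate y axis deg 95.81121536449157
boss [0.56620598 0.09046129 0.062     ]
scene handle mid(.109) [0.57009514 0.08994806 0.109     ] boss [0.56771785 0.09323916 0.062     ]
bottle [0.47628747 0.32465234 0.12      ]
jar [ 0.52224452 -0.3019476   0.06      ]
hammer head [ 0.66043598 -0.02027525  0.02      ]
hammer h [ 0.86156625 -0.03191429  0.02      ]
[[ 0.915  0.403 -0.001]
 [ 0.403 -0.915  0.002]
 [-0.    -0.002 -1.   ]]
```

Request:
drive_tool([
  [[4.4,-4.0,0],[0,0,0],1],
  [[4.4,-4.0,0],[0,0,0],1],
  [[4.4,-4.0,0],[0,0,0],1],
  [[4.4,-4.0,0],[0,0,0],1],
  [[4.4,-4.0,0],[0,0,0],1],
  [[4.4,-4.0,0],[0,0,0],1],
  [[4.4,-4.0,0],[0,0,0],1],
  [[4.4,-4.0,0],[0,0,0],1],
  [[4.4,-4.0,0],[0,0,0],1],
  [[4.4,-4.0,0],[0,0,0],1],
  [[4.4,-4.0,0],[0,0,0],1],
  [[4.4,-4.0,0],[0,0,0],1],
], force=10)

```text
time: 1.6
position: [0.5521, 0.0587, 0.2921]
tool_rot: [3.074, 0.646, -0.0]
ft_force: [1.0, -0.3, 0.2]
grip_width: 1.001
grip_force: 0.0
```

Request:
drive_tool([
  [[0,0,0],[0,0,10],1],
  [[0,0,0],[0,0,10],1],
  [[0,0,0],[0,0,10],1],
  [[0,0,0],[0,0,4],1],
  [[0,0,0],[0,0,0],1],
])

```text
time: 2.22
position: [0.5515, 0.0571, 0.2918]
tool_rot: [3.129, -0.279, -0.001]
ft_force: [0.5, 0.1, 0.5]
grip_width: 0.999
grip_force: 0.0
```

```bash
cat >> h.py <<'E'
def go(tx,ty,tz,yaw):
    s=ctrl.get_state();T=R.from_rotvec(s["tool_rot"]);p=s["position"];M=T.as_matrix()
    print("t",round(s["time"],2),"p",p.round(4),"yaw",np.degrees(np.arctan2(M[1,0],M[0,0])).round(2),"tilt",M[2].round(4),"q7",s["joint_positions"][6].round(3),"F",s["ft_force"].round(2),"Mz",s["torque"].round(3),"w",round(s["grip_width"]*87,2),"gf",round(s["grip_force"],2))
    G=R.from_euler("z",yaw,degrees=True)*R.from_euler("x",180,degrees=True)
    print("shift cm",(T.inv().apply(np.array([tx,ty,tz])-p)*100).round(2),"rot deg",np.degrees((T.inv()*G).as_rotvec()).round(2))
E
python3 -c "
from h import *
go(.5675,.0925,.20,-10)"
```

```text
t 2.23 p [0.5515 0.0571 0.2918] yaw -10.19 tilt [-8.e-04  4.e-04 -1.e+00] q7 -1.976 F [0.49 0.12 0.5 ] Mz [-0.003  0.038 -0.026] w 86.94 gf 0.0
shift cm [ 0.96 -3.77  9.18] rot deg [ 0.02  0.04 -0.19]
```

Request:
drive_tool([
  [[0.5,-1.9,0],[0,0,0],1],
  [[0.5,-1.9,1.5],[0,0,0],1],
  [[0,0,4],[0,0,0],1],
  [[0,0,4],[0,0,0],1],
  [[0,0,3.5],[0,0,0],1],
  [[0,0,0],[0,0,0],1],
  [[0,0,0],[0,0,0],1],
])

```text
time: 3.1
position: [0.5691, 0.093, 0.1636]
tool_rot: [-3.129, 0.279, -0.003]
ft_force: [-0.1, -0.2, 0.2]
grip_width: 0.999
grip_force: 0.0
```

```bash
python3 - <<'E'
from h import *
import cv2
go(.5675,.0925,.16,-10)
i=[cv2.resize(ctrl.get_image(n)[y:y+65,x:x+65,::-1],(390,390),interpolation=cv2.INTER_CUBIC) for n,x,y in(("scene",312,150),("top",255,160))]
cv2.imwrite("pics/c1.png",np.hstack(i))
E
```

```text
t 3.1 p [0.5691 0.093  0.1636] yaw -10.2 tilt [ 1.6e-03 -6.0e-04 -1.0e+00] q7 -2.118 F [-0.07 -0.24  0.23] Mz [ 0.048 -0.016  0.014] w 86.93 gf 0.0
shift cm [-0.15  0.08  0.36] rot deg [-0.03 -0.09 -0.2 ]
```

View pics/c1.png

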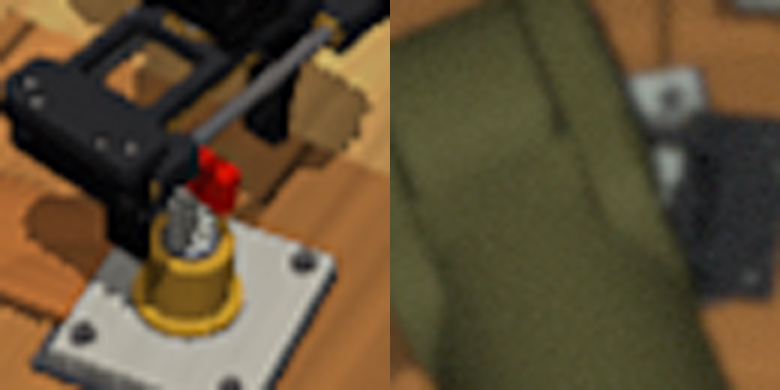

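The open fingers straddle the red handle, which appears at crop (215,180), so I'll lower 3 mm and close.

Request:
drive_tool([
  [[-0.1,0.0,0.3],[0,0,0],1],
  [[0,0,0],[0,0,0],-1],
  [[0,0,0],[0,0,0],-1],
  [[0,0,0],[0,0,0],-1],
  [[0,0,0],[0,0,0],-1],
  [[0,0,0],[0,0,0],-1],
  [[0,0,0],[0,0,0],-1],
  [[0,0,0],[0,0,0],-1],
], force=6)

```text
time: 4.2
position: [0.5673, 0.093, 0.1592]
tool_rot: [3.129, -0.28, -0.0]
ft_force: [-0.0, -0.1, -1.2]
grip_width: 0.288
grip_force: 0.0
```

```bash
python3 -c "
from h import *
go(.5675,.0925,.16,-10)"
```

```text
t 4.2 p [0.5673 0.093  0.1592] yaw -10.23 tilt [-0.e+00  1.e-04 -1.e+00] q7 -2.12 F [-0.04 -0.06 -1.18] Mz [0.047 0.042 0.047] w 25.03 gf 0.0
shift cm [ 0.03  0.04 -0.08] rot deg [ 0.    0.   -0.23]
```

Request:
drive_tool([
  [[0,0,0],[0,0,0],-1],
  [[0,0,0],[0,0,0],-1],
  [[0,0,0],[0,0,0],-1],
  [[0,0,0],[0,0,0],-1],
])

```text
time: 4.7
position: [0.5672, 0.0923, 0.1591]
tool_rot: [3.128, -0.281, -0.0]
ft_force: [-0.5, -3.1, 0.7]
grip_width: 0.202
grip_force: 6.0
```

```bash
python3 -c "
from h import *
go(.5675,.0925,.16,-10)"
```

```text
t 4.7 p [0.5672 0.0923 0.1591] yaw -10.26 tilt [-2.0e-04  1.1e-03 -1.0e+00] q7 -2.12 F [-0.53 -3.07  0.71] Mz [-0.698  0.185  0.019] w 17.61 gf 6.0
shift cm [ 0.02 -0.03 -0.09] rot deg [ 0.06  0.01 -0.26]
```

Request:
drive_tool([
  [[0,0,0],[0,0,0],-1],
  [[0,0,0],[0,0,0],-1],
])

```text
time: 4.95
position: [0.5672, 0.0925, 0.1591]
tool_rot: [3.128, -0.281, -0.0]
ft_force: [-0.1, -4.3, -0.4]
grip_width: 0.201
grip_force: 6.0
```

```bash
python3 - <<'E'
from h import *
import cv2
go(.5675,.0925,.16,-10)
i=cv2.resize(ctrl.get_image("scene")[150:215,312:377,::-1],(585,585),interpolation=cv2.INTER_CUBIC)
cv2.imwrite("pics/c2.png",i)
E
```

```text
t 4.95 p [0.5672 0.0925 0.1591] yaw -10.25 tilt [-2.e-04  8.e-04 -1.e+00] q7 -2.12 F [-0.06 -4.27 -0.42] Mz [-0.837  0.275  0.011] w 17.51 gf 6.0
shift cm [ 0.02 -0.01 -0.09] rot deg [ 0.05  0.01 -0.25]
```

View pics/c2.png

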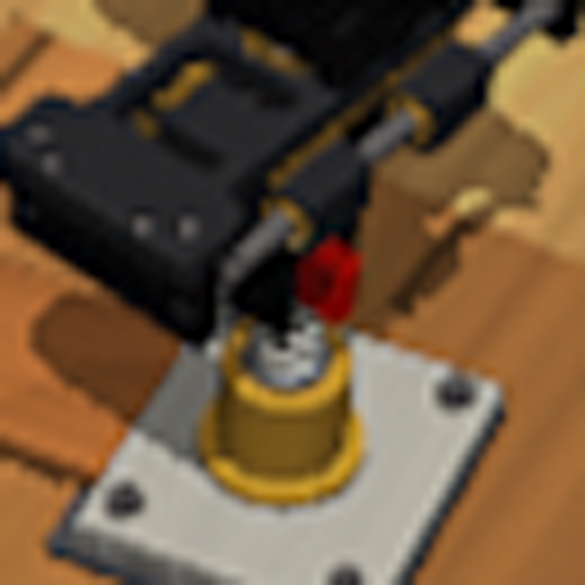

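Only the near finger presses on the handle: the opening is 17.5 mm and there is a −y reaction. The handle is therefore about 2.7 mm further along tool +y, so I'll centre on it.

Request:
drive_tool([
  [[0,0.15,0],[0,0,0],-1],
  [[0,0.12,0],[0,0,0],-1],
  [[0,0,0],[0,0,0],-1],
  [[0,0,0],[0,0,0],-1],
  [[0,0,0],[0,0,0],-1],
])

```text
time: 5.62
position: [0.5669, 0.0911, 0.1594]
tool_rot: [-3.128, 0.279, -0.001]
ft_force: [0.5, 0.8, -0.5]
grip_width: 0.2
grip_force: 6.0
```

```bash
python3 -c "
from h import *
go(.5675,.0900,.16,-10)"
```

```text
t 5.62 p [0.5669 0.0911 0.1594] yaw -10.2 tilt [ 3.e-04 -1.e-03 -1.e+00] q7 -2.115 F [ 0.52  0.78 -0.53] Mz [ 0.373 -0.034 -0.006] w 17.39 gf 6.0
shift cm [ 0.08  0.1  -0.06] rot deg [-0.06 -0.02 -0.2 ]
```

Request:
drive_tool([
  [[0,-0.05,0.1],[0,0,0],-1],
  [[0,0,0],[0,0,-5],-1],
  [[0,0,0],[0,0,-5],-1],
  [[0,0,0],[0,0,0],-1],
  [[0,0,0],[0,0,0],-1],
], force=12)

```text
time: 6.25
position: [0.5672, 0.0911, 0.1587]
tool_rot: [-3.141, 0.008, -0.001]
ft_force: [-1.6, 0.5, 5.4]
grip_width: 0.197
grip_force: 12.0
```

```bash
python3 - <<'E'
from h import *
import cv2
go(.5675,.0900,.16,0)
i=cv2.resize(ctrl.get_image("scene")[150:215,312:377,::-1],(585,585),interpolation=cv2.INTER_CUBIC)
cv2.imwrite("pics/c3.png",i)
E
```

```text
t 6.25 p [0.5672 0.0911 0.1587] yaw -0.31 tilt [ 7.e-04 -2.e-04 -1.e+00] q7 -1.952 F [-1.56  0.48  5.42] Mz [ 0.281  0.353 -0.018] w 17.18 gf 12.0
shift cm [ 0.03  0.11 -0.13] rot deg [-0.01 -0.04 -0.31]
```

View pics/c3.png

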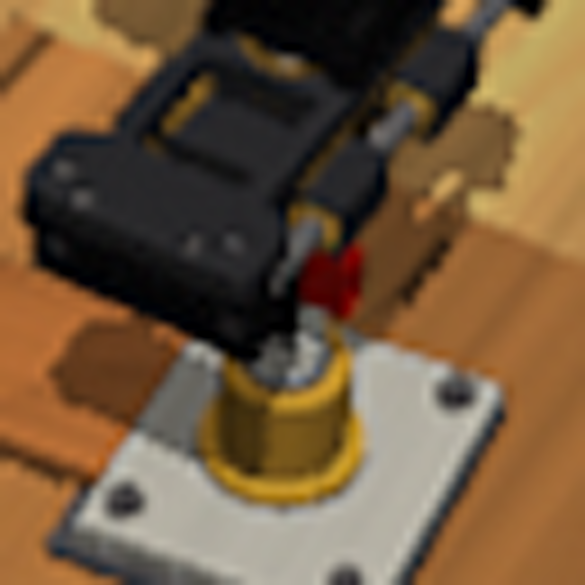

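Request:
drive_tool([
  [[0,0,0],[0,0,-7],-1],
  [[0,0,0],[0,0,-7],-1],
  [[0,0,0],[0,0,0],-1],
])

```text
time: 6.68
position: [0.5671, 0.0908, 0.1585]
tool_rot: [3.119, 0.376, 0.001]
ft_force: [-1.6, 0.9, 5.4]
grip_width: 0.197
grip_force: 12.0
```

Request:
drive_tool([
  [[0,0,0],[0,0,-7],-1],
  [[0,0,0],[0,0,-7],-1],
  [[0,0,0],[0,0,0],-1],
])

```text
time: 7.05
position: [0.5671, 0.0904, 0.1584]
tool_rot: [3.05, 0.75, -0.0]
ft_force: [-1.8, 1.0, 5.8]
grip_width: 0.195
grip_force: 12.0
```

```bash
python3 - <<'E'
from h import *
go(.5675,.0900,.16,28)
E
```

```text
t 7.05 p [0.5671 0.0904 0.1584] yaw 27.62 tilt [-2.e-04  5.e-04 -1.e+00] q7 -1.491 F [-1.77  0.99  5.83] Mz [-0.072  0.375 -0.013] w 16.95 gf 12.0
shift cm [ 0.02  0.05 -0.16] rot deg [ 0.03  0.01 -0.38]
```

Request:
drive_tool([
  [[0,0,0],[0,0,-7],-1],
  [[0,0,0],[0,0,-7],-1],
  [[0,0,0],[0,0,0],-1],
])

```text
time: 7.42
position: [0.5672, 0.0902, 0.1584]
tool_rot: [2.937, 1.113, 0.0]
ft_force: [-2.0, -0.3, 6.1]
grip_width: 0.194
grip_force: 12.0
```

Request:
drive_tool([
  [[0,0,0],[0,0,-7],-1],
  [[0,0,0],[0,0,-7],-1],
  [[0,0,0],[0,0,0],-1],
])

```text
time: 7.8
position: [0.5674, 0.0901, 0.1585]
tool_rot: [2.78, 1.461, 0.0]
ft_force: [-1.6, -2.2, 7.5]
grip_width: 0.197
grip_force: 12.0
```

```bash
python3 - <<'E'
from h import *
go(.5675,.0900,.16,56)
E
```

```text
t 7.8 p [0.5674 0.0901 0.1585] yaw 55.46 tilt [-3.e-04  1.e-03 -1.e+00] q7 -1.036 F [-1.56 -2.17  7.45] Mz [-0.392  0.285 -0.043] w 17.17 gf 12.0
shift cm [ 0.    0.02 -0.15] rot deg [ 0.06  0.02 -0.54]
```

Request:
drive_tool([
  [[0,0,0],[0,0,-7],-1],
  [[0,0,0],[0,0,-7],-1],
  [[0,0,0],[0,0,0],-1],
])

```text
time: 8.18
position: [0.5676, 0.0899, 0.1586]
tool_rot: [2.581, 1.788, 0.001]
ft_force: [-0.3, -1.8, 6.2]
grip_width: 0.194
grip_force: 12.0
```

Request:
drive_tool([
  [[0,0,0],[0,0,-7],-1],
  [[0,0,0],[0,0,-7],-1],
  [[0,0,0],[0,0,0],-1],
])

```text
time: 8.55
position: [0.5675, 0.0907, 0.1583]
tool_rot: [2.345, 2.09, 0.002]
ft_force: [0.3, -0.3, 2.8]
grip_width: 0.197
grip_force: 12.0
```

```bash
python3 - <<'E'
from h import *
import cv2
go(.5675,.0900,.16,84)
i=cv2.resize(ctrl.get_image("scene")[150:215,312:377,::-1],(585,585),interpolation=cv2.INTER_CUBIC)
cv2.imwrite("pics/c4.png",i)
E
```

```text
t 8.55 p [0.5675 0.0907 0.1583] yaw 83.44 tilt [ 5.0e-04  1.1e-03 -1.0e+00] q7 -0.584 F [ 0.33 -0.34  2.76] Mz [-0.391 -0.32   0.013] w 17.1 gf 12.0
shift cm [-0.07  0.01 -0.17] rot deg [ 0.07 -0.03 -0.56]
```

View pics/c4.png

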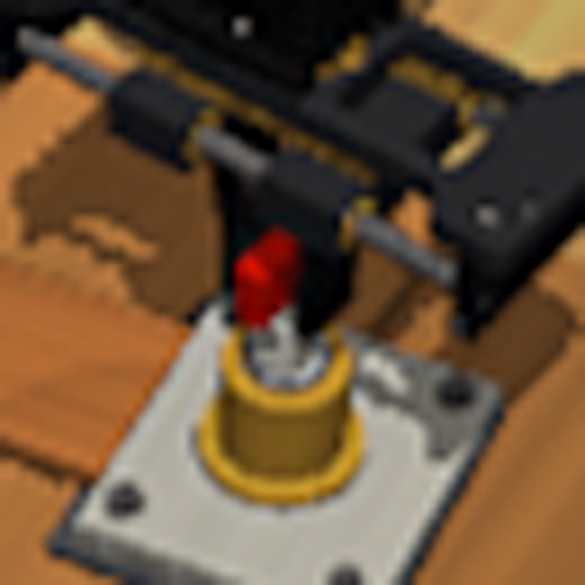

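The handle turns with the fingers and is still high. The push reaction fell to 2.8 N, which may mean the support is gone, so I'll probe 2 mm down.

Request:
drive_tool([
  [[0,0,0.1],[0,0,0],-1],
  [[0,0,0.1],[0,0,0],-1],
  [[0,0,0],[0,0,0],-1],
  [[0,0,0],[0,0,0],-1],
])

```text
time: 9.1
position: [0.5671, 0.091, 0.1559]
tool_rot: [-2.339, -2.097, -0.001]
ft_force: [3.5, 0.6, -0.3]
grip_width: 0.196
grip_force: 12.0
```

```bash
python3 - <<'E'
from h import *
go(.5675,.0900,.16,84)
E
```

```text
t 9.1 p [0.5671 0.091  0.1559] yaw 83.74 tilt [ 6.e-04  5.e-04 -1.e+00] q7 -0.581 F [ 3.52  0.64 -0.29] Mz [ 0.036 -0.777  0.078] w 17.04 gf 12.0
shift cm [-0.1   0.05 -0.41] rot deg [ 0.03 -0.03 -0.26]
```

It moved freely, so the thread start was found at about 94° backward. I'll follow it down.

Request:
drive_tool([
  [[0,0.05,0.15],[0,0,0],-1],
  [[0,0,0.15],[0,0,0],-1],
  [[0,0,0.15],[0,0,0],-1],
  [[0,0,0],[0,0,0],-1],
  [[0,0,0],[0,0,0],-1],
])

```text
time: 9.72
position: [0.5674, 0.0903, 0.1516]
tool_rot: [2.339, 2.097, -0.001]
ft_force: [3.3, -3.2, -2.3]
grip_width: 0.194
grip_force: 12.0
```

```bash
python3 - <<'E'
from h import *
go(.5675,.0900,.16,84)
E
```

```text
t 9.72 p [0.5674 0.0903 0.1516] yaw 83.75 tilt [-7.e-04 -3.e-04 -1.e+00] q7 -0.584 F [ 3.34 -3.24 -2.34] Mz [-0.601 -0.622 -0.025] w 16.9 gf 11.99
shift cm [-0.03  0.02 -0.84] rot deg [-0.02  0.04 -0.25]
```

Request:
drive_tool([
  [[0,0,0],[0,0,0],0.6],
  [[0,0,0],[0,0,0],0.6],
  [[0,0,0],[0,0,0],0.6],
  [[0,0,0],[0,0,0],0.6],
  [[0,0,0],[0,0,0],0.6],
  [[0,0,0],[0,0,0],0.6],
])

```text
time: 10.48
position: [0.5674, 0.0908, 0.1517]
tool_rot: [-2.339, -2.097, 0.0]
ft_force: [-0.1, 0.2, 0.3]
grip_width: 0.768
grip_force: 0.0
```

```bash
python3 - <<'E'
from h import *
import cv2
go(.568,.0908,.1515,84)
i=cv2.resize(ctrl.get_image("scene")[150:215,312:377,::-1],(585,585),interpolation=cv2.INTER_CUBIC)
cv2.imwrite("pics/c5.png",i)
E
```

```text
t 10.47 p [0.5674 0.0908 0.1517] yaw 83.77 tilt [-1.e-04 -1.e-04 -1.e+00] q7 -0.584 F [-0.06  0.24  0.28] Mz [ 0.013 -0.051  0.03 ] w 66.83 gf 0.0
shift cm [0.01 0.06 0.02] rot deg [-0.    0.   -0.23]
```

View pics/c5.png

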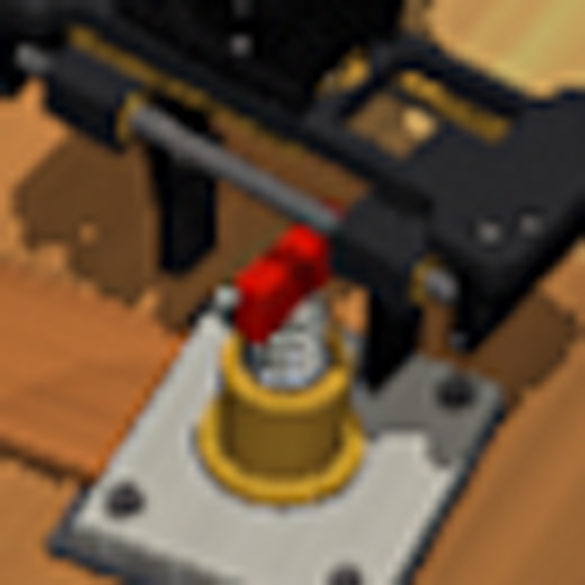

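The handle has visibly sunk (lower edge from about y=320 to 340 in the crop). Next is a half-turn regrasp.

Request:
drive_tool([
  [[0,0.06,0],[0,0,-10],0.6],
  [[0,0,0],[0,0,-10],0.6],
  [[0,0,0],[0,0,-10],0.6],
  [[0,0,0],[0,0,-10],0.6],
  [[0,0,0],[0,0,-10],0.6],
  [[0,0,0],[0,0,-10],0.6],
  [[0,0,0],[0,0,-10],0.6],
  [[0,0,0],[0,0,-10],0.6],
  [[0,0,0],[0,0,-10],0.6],
])

```text
time: 11.65
position: [0.5681, 0.0905, 0.1517]
tool_rot: [0.162, 3.137, -0.0]
ft_force: [0.3, -0.1, 0.1]
grip_width: 0.8
grip_force: 0.0
```

Request:
drive_tool([
  [[0,0,0],[0,0,-10],0.6],
  [[0,0,0],[0,0,-10],0.6],
  [[0,0,0],[0,0,-10],0.6],
  [[0,0,0],[0,0,-10],0.6],
  [[0,0,0],[0,0,-10],0.6],
  [[0,0,0],[0,0,-10],0.6],
  [[0,0,0],[0,0,-10],0.6],
  [[0,0,0],[0,0,-10],0.6],
  [[0,0,0],[0,0,-10],0.6],
  [[0,0,0],[0,0,0],0.6],
])

```text
time: 12.9
position: [0.5681, 0.0905, 0.1516]
tool_rot: [2.095, -2.341, -0.0]
ft_force: [0.4, 0.4, -0.4]
grip_width: 0.796
grip_force: 0.0
```

```bash
python3 - <<'E'
from h import *
go(.568,.0908,.1515,263.7)
E
```

```text
t 12.9 p [0.5681 0.0905 0.1516] yaw -96.36 tilt [ 0.e+00  2.e-04 -1.e+00] q7 2.297 F [ 0.37  0.44 -0.36] Mz [ 0.125 -0.041 -0.034] w 69.28 gf 0.0
shift cm [-0.03  0.01  0.01] rot deg [ 0.01 -0.   -0.06]
```

Request:
drive_tool([
  [[0,0,0],[0,0,0],-1],
  [[0,0,0],[0,0,0],-1],
  [[0,0,0],[0,0,0],-1],
  [[0,0,0],[0,0,0],-1],
  [[0,0,0],[0,0,0],-1],
  [[0,0,0],[0,0,0],-1],
  [[0,0,0],[0,0,0],-1],
  [[0,0,0],[0,0,0],-1],
  [[0,0,0],[0,0,0],-1],
  [[0,0,0],[0,0,0],-1],
], force=8)

```text
time: 14.15
position: [0.5681, 0.0907, 0.1517]
tool_rot: [-2.097, 2.339, -0.0]
ft_force: [1.1, 0.0, 0.6]
grip_width: 0.192
grip_force: 8.0
```

Request:
drive_tool([
  [[0,0,0.03],[0,0,10],-1],
  [[0,0,0.02],[0,0,10],-1],
  [[0,0,0.02],[0,0,10],-1],
  [[0,0,0.02],[0,0,10],-1],
  [[0,0,0.02],[0,0,10],-1],
  [[0,0,0.02],[0,0,10],-1],
  [[0,0,0],[0,0,0],-1],
])

```text
time: 15.02
position: [0.568, 0.0908, 0.1505]
tool_rot: [-0.65, 3.073, -0.001]
ft_force: [0.3, 0.4, -0.1]
grip_width: 0.196
grip_force: 8.0
```

```bash
python3 - <<'E'
from h import *
go(.568,.0908,.1515,203.7)
E
```

```text
t 15.03 p [0.568  0.0908 0.1505] yaw -156.12 tilt [-0.e+00 -8.e-04 -1.e+00] q7 1.378 F [ 0.33  0.4  -0.14] Mz [ 0.227 -0.287 -0.004] w 17.06 gf 8.0
shift cm [-0.  -0.  -0.1] rot deg [-0.04  0.    0.18]
```

Smooth, with no side load. I'll continue forward.

Request:
drive_tool([
  [[0,0,0.025],[0,0,10],-1],
  [[0,0,0.025],[0,0,10],-1],
  [[0,0,0.02],[0,0,10],-1],
  [[0,0,0.025],[0,0,10],-1],
  [[0,0,0.02],[0,0,10],-1],
  [[0,0,0.02],[0,0,10],-1],
  [[0,0,0.025],[0,0,10],-1],
  [[0,0,0.02],[0,0,10],-1],
  [[0,0,0.02],[0,0,10],-1],
  [[0,0,0.02],[0,0,10],-1],
  [[0,0,0],[0,0,0],-1],
])

```text
time: 16.4
position: [0.5681, 0.0911, 0.1482]
tool_rot: [1.933, 2.476, 0.0]
ft_force: [1.9, 0.9, 0.0]
grip_width: 0.208
grip_force: 8.0
```

Request:
drive_tool([
  [[0,0,0.025],[0,0,10],-1],
  [[0,0,0.025],[0,0,10],-1],
  [[0,0,0.02],[0,0,10],-1],
  [[0,0,0.025],[0,0,10],-1],
  [[0,0,0.02],[0,0,10],-1],
  [[0,0,0.02],[0,0,10],-1],
  [[0,0,0.025],[0,0,10],-1],
  [[0,0,0.02],[0,0,10],-1],
  [[0,0,0.02],[0,0,10],-1],
  [[0,0,0.02],[0,0,10],-1],
  [[0,0,0],[0,0,0],-1],
])

```text
time: 17.77
position: [0.5682, 0.0908, 0.146]
tool_rot: [3.139, 0.113, 0.001]
ft_force: [2.1, -0.1, -0.3]
grip_width: 0.198
grip_force: 8.0
```

```bash
python3 - <<'E'
from h import *
go(.568,.0908,.1515,3.7)
E
```

```text
t 17.77 p [0.5682 0.0908 0.146 ] yaw 4.13 tilt [ 4.e-04  2.e-04 -1.e+00] q7 -1.842 F [ 2.06 -0.05 -0.32] Mz [-0.016 -0.365 -0.033] w 17.26 gf 8.0
shift cm [-0.03  0.   -0.55] rot deg [ 0.01 -0.02  0.43]
```

That is 260° forward. I'll regrasp with a half turn and do the last 100°.

Request:
drive_tool([
  [[0,0,0],[0,0,0],0.6],
  [[0,0,0],[0,0,0],0.6],
  [[0,0,0],[0,0,0],0.6],
  [[0,0,0],[0,0,0],0.6],
  [[0,0,0],[0,0,0],0.6],
  [[0,0,0],[0,0,0],0.6],
])

```text
time: 18.52
position: [0.568, 0.0907, 0.146]
tool_rot: [3.14, 0.103, -0.0]
ft_force: [0.1, 0.1, 0.1]
grip_width: 0.764
grip_force: 0.0
```

Request:
drive_tool([
  [[0,0,0],[0,0,-10],0.6],
  [[0,0,0],[0,0,-10],0.6],
  [[0,0,0],[0,0,-10],0.6],
  [[0,0,0],[0,0,-10],0.6],
  [[0,0,0],[0,0,-10],0.6],
  [[0,0,0],[0,0,-10],0.6],
  [[0,0,0],[0,0,-10],0.6],
  [[0,0,0],[0,0,-10],0.6],
  [[0,0,0],[0,0,-10],0.6],
])

```text
time: 19.65
position: [0.568, 0.0907, 0.1461]
tool_rot: [2.14, 2.299, -0.0]
ft_force: [1.0, 0.2, -0.6]
grip_width: 0.804
grip_force: 0.0
```

Request:
drive_tool([
  [[0,0,0],[0,0,-10],0.6],
  [[0,0,0],[0,0,-10],0.6],
  [[0,0,0],[0,0,-10],0.6],
  [[0,0,0],[0,0,-10],0.6],
  [[0,0,0],[0,0,-10],0.6],
  [[0,0,0],[0,0,-10],0.6],
  [[0,0,0],[0,0,-10],0.6],
  [[0,0,0],[0,0,-10],0.6],
  [[0,0,0],[0,0,-10],0.6],
  [[0,0,0],[0,0,0],0.6],
])

```text
time: 20.9
position: [0.568, 0.0905, 0.1459]
tool_rot: [0.1, -3.14, -0.001]
ft_force: [0.2, 0.4, 0.1]
grip_width: 0.801
grip_force: 0.0
```

Request:
drive_tool([
  [[0,0,0],[0,0,0],-1],
  [[0,0,0],[0,0,0],-1],
  [[0,0,0],[0,0,0],-1],
  [[0,0,0],[0,0,0],-1],
  [[0,0,0],[0,0,0],-1],
  [[0,0,0],[0,0,0],-1],
  [[0,0,0],[0,0,0],-1],
  [[0,0,0],[0,0,0],-1],
  [[0,0,0],[0,0,0],-1],
  [[0,0,0],[0,0,0],-1],
], force=8)

```text
time: 22.15
position: [0.568, 0.0907, 0.146]
tool_rot: [0.103, -3.14, 0.0]
ft_force: [-0.3, 1.1, 0.2]
grip_width: 0.197
grip_force: 8.0
```

Request:
drive_tool([
  [[0,0,0.025],[0,0,10],-1],
  [[0,0,0.025],[0,0,10],-1],
  [[0,0,0.02],[0,0,10],-1],
  [[0,0,0.025],[0,0,10],-1],
  [[0,0,0.02],[0,0,10],-1],
  [[0,0,0.02],[0,0,10],-1],
  [[0,0,0.025],[0,0,10],-1],
  [[0,0,0.02],[0,0,10],-1],
  [[0,0,0.02],[0,0,10],-1],
  [[0,0,0.02],[0,0,10],-1],
  [[0,0,0],[0,0,0],-1],
  [[0,0,0],[0,0,0],-1],
])

```text
time: 23.65
position: [0.5682, 0.091, 0.1439]
tool_rot: [2.336, 2.101, 0.001]
ft_force: [0.2, 1.1, -0.8]
grip_width: 0.196
grip_force: 8.0
```

```bash
python3 - <<'E'
from h import *
import cv2
go(.568,.0908,.1435,83.7)
i=cv2.resize(ctrl.get_image("scene")[150:215,312:377,::-1],(585,585),interpolation=cv2.INTER_CUBIC)
cv2.imwrite("pics/c6.png",i)
E
```

```text
t 23.65 p [0.5682 0.091  0.1439] yaw 83.95 tilt [ 4.e-04  6.e-04 -1.e+00] q7 -0.523 F [ 0.22  1.06 -0.82] Mz [ 0.21  -0.38  -0.049] w 17.03 gf 8.0
shift cm [-0.03 -0.02  0.04] rot deg [ 0.03 -0.03  0.25]
```

View pics/c6.png

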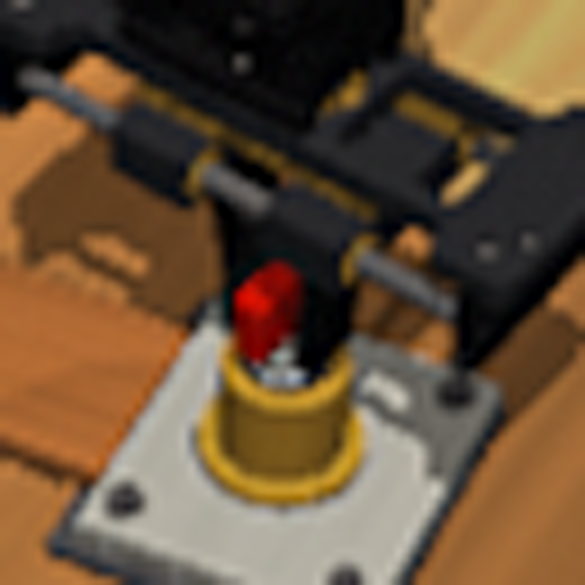

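The bar is back at the angle it had at the drop, and its lower edge is about 38 crop pixels (roughly 15.5 mm) below the crossed height. The pinch is steady at 8 N, so I'm handing in.

```bash
python3 -c "
from bench import ctrl
print(ctrl.close_job())"
```

```text
the job is handed in; nothing more can be done
None
```

I turned the red screw backward about 94° until it dropped into the thread, then forward one full turn, and handed the job in with the gripper holding the handle at 8 N; the last picture puts it about 15.5 mm below its crossed height (16 mm is exact), and hand-in returned no verdict.

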